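Press the end cap home in the bench press and tray the tube

ROBOT

A 6-joint arm with a two-finger parallel gripper is mounted at the origin on the work surface. World frame = base frame: x ahead of the robot, y to its left, z up, the work surface at z = 0. Lengths are in m, angles in rad, forces in N, time in s.
With the tool pointing down it reaches from about 0.35 to 0.775 m from the base axis. Payload 7.3 kg.
Tool frame: the origin (TCP) lies at the very end of the fingers, on their centre line; the grasp point (between the pads) lies 19 mm behind it; z points along the fingers, y is the line along which they close (so a half turn about z gives the same grasp; the last joint's range is limited). The gripper opens to 92 mm and grips with 3 to 60 N. Pads are 19 mm wide; open, the fingers measure 130 mm over their backs; the gripper's body (75 mm by 190 mm) begins 47 mm behind the grasp point.
Start: joints at [1.011, 0.342, 1.524, -0, 1.275, -0.146], TCP at [0.211, 0.481, 0.227] pointing down, gripper open.
Joint ranges: [-2.53, 2.53], [-0.77, 2.02], [0.04, 2.7], [-1, 4.14], [0.28, 2.66], [-3.11, 3.11]. Speed limits (rad/s): [2.57, 2.57, 3.14, 3.14, 3.14, 3.14].

INTERFACE

Orientations are given as [roll, pitch, yaw] about the fixed x, y, z axes, in that order (R = Rz(yaw) Ry(pitch) Rx(roll)).
In Python, from cell import robot gives the robot as it stands. The module is installed in compiled form; this text tells all that it offers.
- The arm moves only by the tool arm_command, never from a script. Its argument "moves" is a list of rows, each a list of 3 entries, a list of its own where there are three numbers: the shift along the tool's x, y, z in m, then the turn, a rotation vector about the tool's x, y, z in rad, then the finger opening in m, from 0 to 0.0918. In form: [[[dx, dy, dz], [ax, ay, az], claw], ...]. A call has exactly 5 rows; each row is the pose to reach, as a shift and turn from the pose commanded when the call began, along the tool's axes at that moment; what a row does not reach only later rows make up. A row lasts 1/10 s, in which the tool goes at most 50 mm and 8.59 degrees, less where a joint would pass 70% of its speed; a pose out of reach is approached as far as the arm can. A call with a gripper value outside its range is refused whole. The fingers move at their own pace and stop on an object; "squeeze" is the grip in N (left out, the last holds). Time passes only in rows, so rows that repeat a pose let the fingers close, or fill a call up. It gives the time, the measured TCP pose, the force, the opening and the grip force at its end, in the units of the state.
- robot.observe(): the state, without advancing time (a new reading comes with each control period).
- robot.read_camera(name): name is "side" or "top"; returns the picture (400x640x3 uint8, red, green, blue); there is no depth.
- robot.camera_model(name): a dict with "fx", "fy", "cx", "cy" (pixels), "k1" (the pictures are not rectified: a ray, as slopes to the right and down, at radius r is drawn at 1 + k1 r^2 times it, then the intrinsics apply), "R" (3x3) and "t" (3): a world point X has camera coordinates R X + t. Camera axes: x right, y down, z forward; pixel columns grow to the right and rows downward; lengths in m; the calibration is good to about 2 mm. A picture is of the moment at which its call begins. camera_model takes no time and is no camera call.
- robot.hand_in(): hands the job in; it is judged then, once.
The state is a dict: "time": time; "qpos": joint angles; "qvel": joint speeds; "joint_efforts": joint torques, N m; "tool_pos": TCP position; "tool_rot": TCP orientation; "contact_force": force on the tool from outside, world axes, zero at the start; "torque": the same for the moment, N m; "opening": finger opening in m; "grip_force": force on a finger pad.
Only numpy, scipy, OpenCV 4.12 (cv2) and the standard library are available. Lean on these libraries where they do the work, as an engineer would, in place of code of your own. Each camera call takes 0.05 s, during which the arm holds its last target. There are 200 camera calls.

TASK

The white tube in the press's shuttle has its end cap only started: slide the shuttle fully in, press the palm knob down past the soft stop where the foot meets the cap until the cap seats firmly - no harder than that, or the tube cracks - and let the knob come right back up. Draw the shuttle fully out again, then lift the tube out and stand it upright on a clear part of the upturned foam tray, without disturbing the finished tubes that stand there.

Things in the scene. Friction and masses are not known exactly. Their poses are not given: they have to be found in the camera images.
- press: Bench hand press, fixed: base plate 18 thick (own x -45 to 95, own y -55 to 185), steel column at the back (top 235 above the table), grey head over the ram axis (44 wide in y, its front 29 before the axis, 150 to 196 above the table). Origin on the table under the ram's vertical axis; own z up, +x to the column, +y to the side where the shuttle comes out
- ram: The press's plunger; origin: centre of the flat top of its black mushroom palm knob, 44 across (flat 38), 258 above the table when up. Pushed straight down, travel 36; a spring lifts it back (2.5 N at the top, 0.1 N more per mm). Below the head it carries a screw-adjusted round rubber foot, 26 across, face 118 to 130 above the table when up. First, soft stop: the foot meets the cap
- shuttle (a joint): Travel of the shuttle, an aluminium plate 60 x 150 x 10 on rails that carries the tube in its nest: 0 = fully out (tube 115 from the ram axis along the press's own +y), 0.115 m = fully in against its stop (tube under the ram). It moves along the press's own -y as the value grows, takes about 2 N, and stays where it is left
- handle (a point): Point on the axis of the shuttle's upright black handle post, 14 across and 40 high (36 to 76 above the table), 14 below its top; it moves with the shuttle, 95 to the own +y side of the tube's place
- unit: The white tube to be capped, 32 across and 64 long, about 0.1 kg with its grey cap. Origin: centre of its underside; own z is its axis, up. It stands loose in the nest, a ring 48 across, 36 inside and 10 high on the shuttle plate: its underside is 36 above the table at the start
- cap_top (a point): Centre of the top of that tube's grey end cap, 36 across, 14 high, over the tube's upper end. At the start its top is 72 to 75 above the tube's underside, fully home 67. Tight fit: under the foot it slides on at about 6 N more than the spring (9 to 11 N in the hand in all), then bottoms: the firm second stop. The tube cracks at 35 N between foot and cap
- tray: White foam tray lying upside down, fixed: 240 (own x) x 200 (own y), flat top 40 above the table. Origin on the table under its centre. The finished tubes stand in one row near its own +x edge (own x about 85); the rest of its top is clear
- done1: Finished capped tube standing on the tray, 36 across over the cap and 67 high. Origin: centre of its underside
- done2: Finished capped tube standing on the tray, 36 across over the cap and 67 high. Origin: centre of its underside
- done3: Finished capped tube standing on the tray, 36 across over the cap and 67 high. Origin: centre of its underside
- done4: Finished capped tube standing on the tray, 36 across over the cap and 67 high. Origin: centre of its underside
There are look-alikes about, which are no part of the job. What is shaped like the unit but orange or purple is not meant.

How it is judged:
By the outcome, as a careful person would: the job done as asked, in the order asked, and still so for the second after the job is handed in, with the robot touching nothing.
It also fails if it takes over 72 s, if anything falls off the work surface, if the arm or the gripper's body presses on something with over 40 N, if the wrist force passes 120 N, or if a joint passes its speed limit or range.

## Working session

There is one attempt and no reset: what is moved stays moved. The work goes in short steps, Python scripts to look and compute and a tool call to move; the robot and the scene stay as the last step left them, time stands still between calls to the robot, and variables do not carry over. Pictures are saved under pics/ and viewed, at most 13 in all, crops included, and the job is handed in when it is done.

Besides the shell and the picture viewer there is one more tool, called after "Call:" by a JSON object that holds its "name" and its "arguments", one argument or row to a line. arm_command: Moves the arm, as the interface text tells. Its arguments: {"type":"object","properties":{"moves":{"type":"array"},"squeeze":{"type":"number"}},"required":["moves"]}

```bash
mkdir -p pics; python3 - <<'E'
from cell import robot
import cv2
for n in("side","top"):
    im=robot.read_camera(n); cv2.imwrite(f"pics/{n}0.png",im[:,:,::-1])
    m=robot.camera_model(n); print(n,m)
s=robot.observe(); print(s)
E
```

```text
side {'fx': 474.3037698192708, 'fy': 474.3037698192708, 'cx': 319.5882193254883, 'cy': 196.8956737005376, 'k1': -0.024807108093854606, 'R': array([[ 0.6906759 , -0.72285811,  0.02104642],
       [-0.41252372, -0.41772756, -0.80952323],
       [ 0.5939621 ,  0.55043605, -0.58671047]]), 't': array([-0.41681989,  0.31565987,  1.17471699])}
top {'fx': 425.0515355382147, 'fy': 425.0515355382147, 'cx': 314.1410829451752, 'cy': 193.90615640480272, 'k1': -0.028710594195923568, 'R': array([[ 0.01685221, -0.9998521 ,  0.00343185],
       [-0.99430061, -0.01711983, -0.10522928],
       [ 0.10527247, -0.00163894, -0.99444206]]), 't': array([-0.08303169,  0.48380204,  1.1012034 ])}
{'time': 0.1, 'qpos': array([ 1.01098147e+00,  3.42649633e-01,  1.52494116e+00,  2.11166807e-06,
        1.27542111e+00, -1.45982795e-01]), 'qvel': array([-0.00166887, -0.00102993, -0.00328131, -0.00046831,  0.00140463,
       -0.00213832]), 'joint_efforts': array([ 1.08484714e-03, -4.32006347e+01, -2.44693476e+01,  7.17545184e-02,
        5.25399204e-02,  1.62126662e-05]), 'tool_pos': array([0.21088066, 0.48037101, 0.22610938]), 'tool_rot': array([-3.14018879e+00, -2.08449021e-04,  2.72775983e+00]), 'contact_force': array([-0.54065977,  0.05924751, -0.02540347]), 'torque': array([-0.02018667,  0.02503242, -0.00478505]), 'grip_force': 0.0, 'opening': 0.09188088374014082}
```

View pics/side0.png

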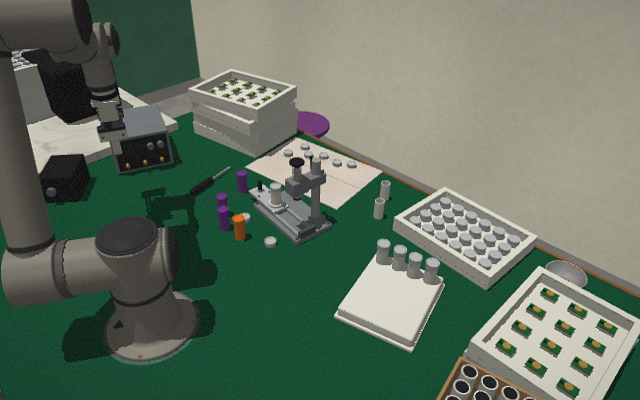

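View pics/top0.png

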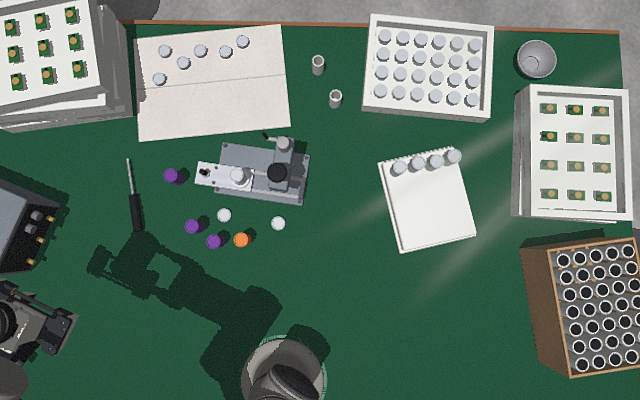

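The top view shows the press around (265,175): knob near (277,172), tube cap near (241,176), handle near (205,172). The tray is around (427,200), with its finished tubes along the upper edge. I'll enlarge both views.

```bash
python3 - <<'E'
import cv2,numpy as np
t=cv2.imread("pics/top0.png");s=cv2.imread("pics/side0.png")
a=cv2.resize(t[120:220,180:320],None,fx=5.5,fy=5.5,interpolation=cv2.INTER_CUBIC)
b=cv2.resize(s[140:250,230:350],None,fx=5.4,fy=5.4,interpolation=cv2.INTER_CUBIC)
cv2.imwrite("pics/ct.png",a);cv2.imwrite("pics/cs.png",b)
E
```

```text
(no output)
```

View pics/ct.png

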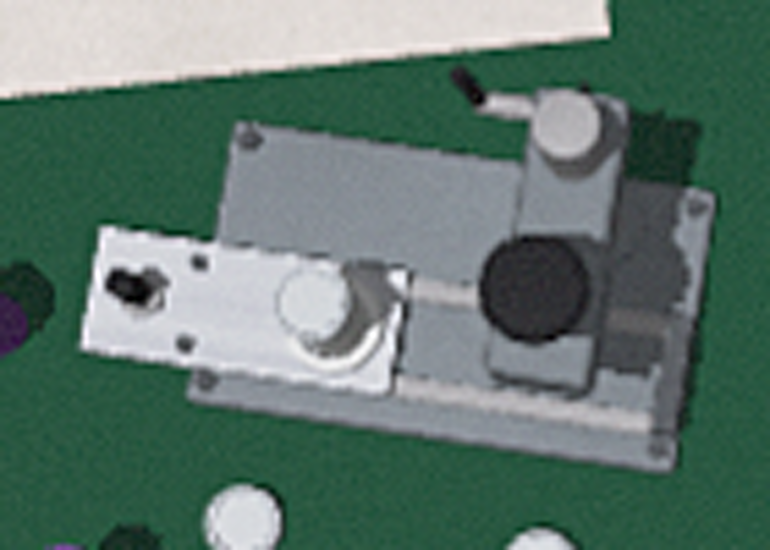

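View pics/cs.png

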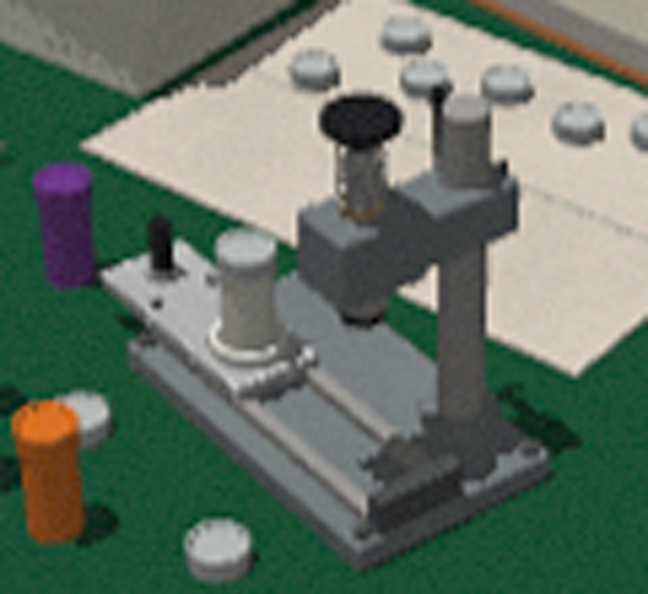

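```bash
cat > h.py <<'E'
import numpy as np, cv2
from cell import robot
from scipy.optimize import least_squares
from scipy.spatial.transform import Rotation as Ro
def proj(n,X):
    m=robot.camera_model(n); c=np.atleast_2d(X)@np.array(m["R"]).T+m["t"]
    s=c[:,:2]/c[:,2:]; s=s*(1+m["k1"]*(s**2).sum(1,keepdims=True))
    return s*[m["fx"],m["fy"]]+[m["cx"],m["cy"]]
def ray(n,uv,z):  # world point at height z
    f=lambda p: proj(n,[[p[0],p[1],z]])[0]-uv
    return least_squares(f,[.5,0]).x
def w(p,l): # planar pose p, own points l
    c,s=np.cos(p[2]),np.sin(p[2]); l=np.atleast_2d(l).astype(float)
    return np.c_[p[0]+c*l[:,0]-s*l[:,1],p[1]+s*l[:,0]+c*l[:,1],l[:,2]]
def shift(target,yaw=None): # from current measured pose, tool-axes shift
    s=robot.observe(); R=Ro.from_euler("xyz",s["tool_rot"])
    print("t",s["time"],"pos",s["tool_pos"].round(4),"rot",s["tool_rot"].round(4),"shift",R.inv().apply(np.array(target)-s["tool_pos"]).round(4))
    if yaw is not None: print("turn",(R.inv()*Ro.from_euler("xyz",[np.pi,0,yaw])).as_rotvec().round(4))
E
python3 - <<'E'
from h import *
own=np.array([[0,0,258],[0,115,109.5],[0,210,76],[95,185,18],[95,-55,18],[-45,-55,18],[-45,185,18]])/1e3
ct=np.array([[536,288],[312,302],[118,282],[236,122],[716,190],[672,470],[188,400]])
cs=np.array([[362,118],[247,243],[160,220],[np.nan]*2,[550,462],[362,562],[130,350]])
ut=(ct+.5)/5.5-.5+[180,120]; us=(cs+.5)/5.4-.5+[230,140]
def f(p):
    W=w(p,own); a=(proj("top",W)-ut).ravel(); b=(proj("side",W)-us).ravel()
    return np.r_[a,b[~np.isnan(b)]]
for g in (f,lambda p:f(p)[:14]):
    r=least_squares(g,[.55,.08,.1],loss="soft_l1"); print(r.x.round(4)); print(f(r.x).round(1))
for n,uv in (("top",ut),("side",us)):
    for i in range(3): print(n,i,ray(n,uv[i],own[i,2]).round(4),w(r.x,own[i])[0].round(4))
# tray
t=cv2.imread("pics/top0.png"); hsv=cv2.cvtColor(t,cv2.COLOR_BGR2HSV)
m=((hsv[...,1]<40)&(hsv[...,2]>195)).astype(np.uint8); mm=np.zeros_like(m); mm[140:260,365:490]=m[140:260,365:490]
c=max(cv2.findContours(mm,0,2)[0],key=cv2.contourArea); b=cv2.boxPoints(cv2.minAreaRect(c)); print(b,cv2.contourArea(c))
P=[ray("top",x,.04) for x in b]; print(np.round(P,4),np.mean(P,0))
v=cv2.resize(t[135:265,365:490],None,fx=4.6,fy=4.6,interpolation=cv2.INTER_CUBIC); cv2.imwrite("pics/tray.png",v)
for uv in ((400,168),(420,163),(436,160),(453,156)): print(ray("top",uv,.107).round(3))
E
```

```text
[ 0.5062  0.0042 -0.1307]
[ 0.3 -0.2 -0.1 -0.1  0.9  0.1  0.2 -0.3  0.6  0.1  0.8  0.4  0.  -0.
 -0.2 -1.7 -0.4  0.4 -0.3 -0.   0.5 -1.8 -0.7 -2.3 -1.2 -1.5]
[ 0.5064  0.0051 -0.1291]
[-0.1 -0.2 -0.4 -0.   0.5  0.2 -0.2 -0.3  0.2  0.   0.5  0.4 -0.3  0.
 -0.4 -1.8 -0.6  0.3 -0.6 -0.1  0.3 -2.  -0.9 -2.5 -1.4 -1.5]
top 0 [0.5058 0.0048] [0.5064 0.0051 0.258 ]
top 1 [0.5211 0.118 ] [0.5212 0.1191 0.1095]
top 2 [0.5339 0.2146] [0.5334 0.2133 0.076 ]
side 0 [ 0.5005 -0.0025] [0.5064 0.0051 0.258 ]
side 1 [0.5236 0.1188] [0.5212 0.1191 0.1095]
side 2 [0.5343 0.2115] [0.5334 0.2133 0.076 ]
[[377.3744  162.3587 ]
 [457.71014 143.33182]
 [479.22754 234.18298]
 [398.89178 253.20987]] 6952.5
[[ 0.5703 -0.2403]
 [ 0.6257 -0.4549]
 [ 0.3855 -0.5068]
 [ 0.3333 -0.2964]] [ 0.4786704  -0.37460539]
[ 0.545 -0.286]
[ 0.558 -0.336]
[ 0.567 -0.376]
[ 0.578 -0.419]
```

View pics/tray.png

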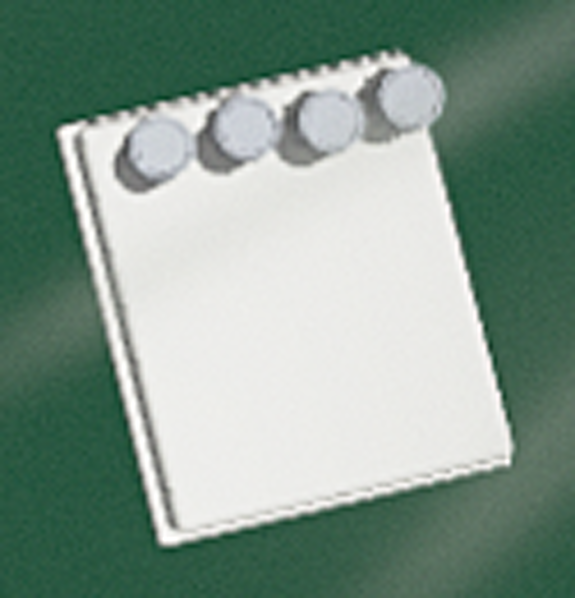

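Fit is consistent: the press is at (0.506, 0.005) with yaw −0.13. The tray centre is about (0.475, −0.383), and its near/lower part is clear. I'm moving to above the handle.

Call:
{"name": "arm_command", "arguments": {
  "moves": [
    [[-0.045, -0.013, 0], [0, 0, 0.145], 0.06],
    [[-0.09, -0.026, 0], [0, 0, 0.29], 0.06],
    [[-0.135, -0.039, 0], [0, 0, 0.435], 0.06],
    [[-0.18, -0.052, 0], [0, 0, 0.58], 0.06],
    [[-0.225, -0.065, 0], [0, 0, 0.725], 0.06]
  ],
  "squeeze": 15
}}

```text
time: 0.6
tool_pos: [0.3919, 0.3293, 0.2265]
tool_rot: [-3.141, -0.0, 1.997]
contact_force: [0.2, 0.1, 0.9]
opening: 0.0608
grip_force: 0.0
```

```bash
python3 -c "
from h import *
shift([.5337,.2135,.12],1.441)"
```

```text
t 0.6 pos [0.3919 0.3293 0.2265] rot [-3.1411 -0.      1.9971] shift [-0.164   0.0813  0.1064]
turn [-5.000e-04  1.000e-04  5.561e-01]
```

Call:
{"name": "arm_command", "arguments": {
  "moves": [
    [[-0.035, 0.017, 0.02], [0, 0, 0.13], 0.06],
    [[-0.07, 0.034, 0.04], [0, 0, 0.26], 0.06],
    [[-0.105, 0.051, 0.06], [0, 0, 0.39], 0.06],
    [[-0.14, 0.068, 0.08], [0, 0, 0.52], 0.06],
    [[-0.164, 0.081, 0.106], [0, 0, 0.557], 0.06]
  ]
}}

```text
time: 1.1
tool_pos: [0.5352, 0.2139, 0.1202]
tool_rot: [3.14, -0.0, 1.44]
contact_force: [1.0, 0.5, 0.3]
opening: 0.0599
grip_force: 0.0
```

```bash
python3 -c "
from h import *
shift([.5337,.2135,.044],1.441)
t=robot.read_camera('side')[:,:,::-1]; s=robot.read_camera('top')[:,:,::-1]
a=cv2.resize(t[130:250,220:350],(500,460),interpolation=cv2.INTER_CUBIC);b=cv2.resize(s[140:210,160:230],(300,300),interpolation=cv2.INTER_CUBIC)
c=np.zeros((460,800,3),np.uint8);c[:,:500]=a;c[:300,500:]=b;cv2.imwrite('pics/h.png',c)"
```

```text
t 1.1 pos [0.5352 0.2139 0.1202] rot [ 3.1401e+00 -3.0000e-04  1.4402e+00] shift [-0.0006 -0.0016  0.0762]
turn [ 0.0015 -0.0003 -0.0008]
```

View pics/h.png

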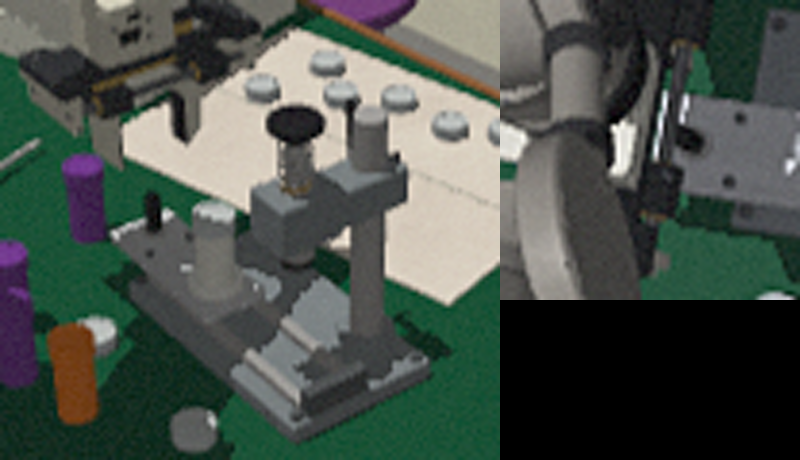

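The fingers straddle the handle (crop (153,210)), centred above it. Descending and gripping.

Call:
{"name": "arm_command", "arguments": {
  "moves": [
    [[0, -0.0015, 0.035], [0, 0, 0], 0.06],
    [[0, -0.0015, 0.06], [0, 0, 0], 0.06],
    [[0, -0.0015, 0.075], [0, 0, 0], 0.06],
    [[0, -0.0015, 0.076], [0, 0, 0], 0.01],
    [[0, -0.0015, 0.076], [0, 0, 0], 0.01]
  ]
}}

```text
time: 1.7
tool_pos: [0.5315, 0.2164, 0.0452]
tool_rot: [-3.142, -0.0, 1.447]
contact_force: [0.8, -0.0, 0.4]
opening: 0.0485
grip_force: 0.0
```

Call:
{"name": "arm_command", "arguments": {
  "moves": [
    [[0, 0, 0], [0, 0, 0], 0.01],
    [[0, 0, 0], [0, 0, 0], 0.01],
    [[0, 0, 0], [0, 0, 0], 0.01],
    [[0, 0, 0], [0, 0, 0], 0.01],
    [[0, 0, 0], [0, 0, 0], 0.01]
  ]
}}

```text
time: 2.2
tool_pos: [0.5354, 0.2156, 0.0455]
tool_rot: [3.134, -0.002, 1.446]
contact_force: [10.5, -2.3, -5.9]
opening: 0.0138
grip_force: 15.0
```

Call:
{"name": "arm_command", "arguments": {
  "moves": [
    [[-0.006, 0.0025, 0], [0, 0, 0], 0.01],
    [[-0.018, 0.0025, 0], [0, 0, 0], 0.01],
    [[-0.032, 0.0025, 0], [0, 0, 0], 0.01],
    [[-0.046, 0.0025, 0], [0, 0, 0], 0.01],
    [[-0.06, 0.0025, 0], [0, 0, 0], 0.01]
  ]
}}

```text
time: 2.7
tool_pos: [0.5273, 0.1547, 0.0454]
tool_rot: [3.14, -0.001, 1.445]
contact_force: [4.7, 1.6, 5.7]
opening: 0.0134
grip_force: 15.0
```

Call:
{"name": "arm_command", "arguments": {
  "moves": [
    [[-0.014, 0, 0], [0, 0, 0], 0.01],
    [[-0.028, 0, 0], [0, 0, 0], 0.01],
    [[-0.042, 0, 0], [0, 0, 0], 0.01],
    [[-0.05, 0, 0], [0, 0, 0], 0.01],
    [[-0.054, 0, 0], [0, 0, 0], 0.01]
  ]
}}

```text
time: 3.2
tool_pos: [0.5202, 0.1014, 0.0454]
tool_rot: [3.14, -0.001, 1.444]
contact_force: [4.5, 21.1, 5.7]
opening: 0.0136
grip_force: 15.0
```

Shuttle is at its stop after 115 mm of travel. Releasing and rising.

Call:
{"name": "arm_command", "arguments": {
  "moves": [
    [[0, 0, 0], [0, 0, 0], 0.05],
    [[0, 0, 0], [0, 0, 0], 0.05],
    [[0, 0, 0], [0, 0, 0], 0.05],
    [[0, 0, -0.03], [0, 0, 0], 0.05],
    [[0, 0, -0.075], [0, 0, 0], 0.05]
  ]
}}

```text
time: 3.7
tool_pos: [0.5173, 0.1021, 0.1177]
tool_rot: [-3.134, 0.002, 1.446]
contact_force: [1.7, 0.0, -0.4]
opening: 0.0477
grip_force: 0.0
```

Call:
{"name": "arm_command", "arguments": {
  "moves": [
    [[0, 0, -0.045], [0, 0, 0], 0.05],
    [[0, 0, -0.09], [0, 0, 0], 0.03],
    [[0, 0, -0.135], [0, 0, 0], 0.0],
    [[0, 0, -0.175], [0, 0, 0], 0.0],
    [[0, 0, -0.19], [0, 0, 0], 0.0]
  ]
}}

```text
time: 4.2
tool_pos: [0.5205, 0.1024, 0.3138]
tool_rot: [3.136, -0.001, 1.446]
contact_force: [0.5, -0.1, -0.3]
opening: 0.0228
grip_force: 0.0
```

```bash
python3 -c "
from h import *
shift([.507,.006,.29],1.441)
W=w([.5064,.0055,-.1315],[[0,0,.1095],[0,95e-3,.076],[0,0,.258]]);print(proj('side',W))
t=robot.read_camera('side')[:,:,::-1]
a=cv2.resize(t[130:250,230:350],(600,600),interpolation=cv2.INTER_CUBIC);cv2.imwrite('pics/in.png',a)"
```

```text
t 4.2 pos [0.5205 0.1024 0.3138] rot [ 3.1362e+00 -7.0000e-04  1.4461e+00] shift [-0.0973 -0.0016  0.0237]
turn [ 0.0053 -0.0007  0.0051]
[[296.53893226 202.2000374 ]
 [278.64686745 196.4054682 ]
 [296.14623792 159.59400304]]
```

View pics/in.png

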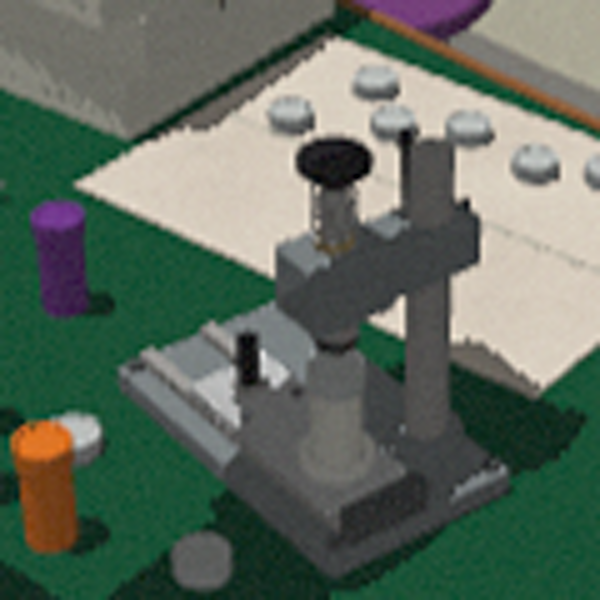

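The shuttle is fully in: the tube (crop (335,420)) stands under the foot and the knob at (333,160) is free. Moving over the knob.

Call:
{"name": "arm_command", "arguments": {
  "moves": [
    [[-0.03, 0, 0], [0, 0, 0], 0.0],
    [[-0.065, 0, 0], [0, 0, 0], 0.0],
    [[-0.09, -0.001, 0.01], [0, 0, 0], 0.0],
    [[-0.097, -0.0015, 0.024], [0, 0, 0], 0.0],
    [[-0.097, -0.0015, 0.03], [0, 0, 0], 0.0]
  ]
}}

```text
time: 4.75
tool_pos: [0.5049, 0.0054, 0.2773]
tool_rot: [-3.137, 0.0, 1.444]
contact_force: [0.7, 0.5, -0.1]
opening: 0.0011
grip_force: 0.0
```

Call:
{"name": "arm_command", "arguments": {
  "moves": [
    [[0, 0, 0.006], [0, 0, 0], 0.0],
    [[0, 0, 0.012], [0, 0, 0], 0.0],
    [[0, 0, 0.018], [0, 0, 0], 0.0],
    [[0, 0, 0.024], [0, 0, 0], 0.0],
    [[0, 0, 0.03], [0, 0, 0], 0.0]
  ]
}}

```text
time: 5.25
tool_pos: [0.5065, 0.007, 0.2497]
tool_rot: [3.141, -0.001, 1.446]
contact_force: [-1.1, 1.4, 3.9]
opening: 0.0008
grip_force: 1.8
```

Call:
{"name": "arm_command", "arguments": {
  "moves": [
    [[0, 0, 0.001], [0, 0, 0], 0.0],
    [[0, 0, 0.002], [0, 0, 0], 0.0],
    [[0, 0, 0.003], [0, 0, 0], 0.0],
    [[0, 0, 0.004], [0, 0, 0], 0.0],
    [[0, 0, 0.005], [0, 0, 0], 0.0]
  ]
}}

```text
time: 5.75
tool_pos: [0.5065, 0.0065, 0.2449]
tool_rot: [3.141, -0.0, 1.446]
contact_force: [0.4, 2.8, 3.9]
opening: 0.0004
grip_force: 1.8
```

Call:
{"name": "arm_command", "arguments": {
  "moves": [
    [[0, 0, 0.001], [0, 0, 0], 0.0],
    [[0, 0, 0.002], [0, 0, 0], 0.0],
    [[0, 0, 0.003], [0, 0, 0], 0.0],
    [[0, 0, 0.004], [0, 0, 0], 0.0],
    [[0, 0, 0.004], [0, 0, 0], 0.0]
  ]
}}

```text
time: 6.25
tool_pos: [0.5065, 0.0065, 0.2412]
tool_rot: [3.141, -0.0, 1.446]
contact_force: [-1.0, 2.7, 6.3]
opening: 0.0004
grip_force: 3.4
```

Call:
{"name": "arm_command", "arguments": {
  "moves": [
    [[0, 0, 0.0005], [0, 0, 0], 0.0],
    [[0, 0, 0.001], [0, 0, 0], 0.0],
    [[0, 0, 0.0015], [0, 0, 0], 0.0],
    [[0, 0, 0.002], [0, 0, 0], 0.0],
    [[0, 0, 0.002], [0, 0, 0], 0.0]
  ]
}}

```text
time: 6.75
tool_pos: [0.5066, 0.0064, 0.2396]
tool_rot: [3.14, -0.0, 1.446]
contact_force: [-1.7, 3.5, 9.5]
opening: 0.0006
grip_force: 4.7
```

Call:
{"name": "arm_command", "arguments": {
  "moves": [
    [[0, 0, 0.0005], [0, 0, 0], 0.0],
    [[0, 0, 0.001], [0, 0, 0], 0.0],
    [[0, 0, 0.0015], [0, 0, 0], 0.0],
    [[0, 0, 0.002], [0, 0, 0], 0.0],
    [[0, 0, 0.002], [0, 0, 0], 0.0]
  ]
}}

```text
time: 7.25
tool_pos: [0.5065, 0.0065, 0.2376]
tool_rot: [3.14, -0.0, 1.446]
contact_force: [-2.2, 3.0, 9.0]
opening: 0.0006
grip_force: 4.8
```

Call:
{"name": "arm_command", "arguments": {
  "moves": [
    [[0, 0, 0.0003], [0, 0, 0], 0.0],
    [[0, 0, 0.0006], [0, 0, 0], 0.0],
    [[0, 0, 0.0009], [0, 0, 0], 0.0],
    [[0, 0, 0.0012], [0, 0, 0], 0.0],
    [[0, 0, 0.0012], [0, 0, 0], 0.0]
  ]
}}

```text
time: 7.75
tool_pos: [0.5065, 0.0065, 0.2365]
tool_rot: [3.14, -0.0, 1.446]
contact_force: [-1.4, 3.5, 9.6]
opening: 0.0005
grip_force: 4.9
```

Call:
{"name": "arm_command", "arguments": {
  "moves": [
    [[0, 0, 0.0003], [0, 0, 0], 0.0],
    [[0, 0, 0.0006], [0, 0, 0], 0.0],
    [[0, 0, 0.0009], [0, 0, 0], 0.0],
    [[0, 0, 0.0012], [0, 0, 0], 0.0],
    [[0, 0, 0.0012], [0, 0, 0], 0.0]
  ]
}}

```text
time: 8.25
tool_pos: [0.5065, 0.0064, 0.2353]
tool_rot: [3.14, -0.0, 1.446]
contact_force: [-1.9, 3.3, 9.8]
opening: 0.0002
grip_force: 5.1
```

Call:
{"name": "arm_command", "arguments": {
  "moves": [
    [[0, 0, 0.0003], [0, 0, 0], 0.0],
    [[0, 0, 0.0006], [0, 0, 0], 0.0],
    [[0, 0, 0.0009], [0, 0, 0], 0.0],
    [[0, 0, 0.001], [0, 0, 0], 0.0],
    [[0, 0, 0.001], [0, 0, 0], 0.0]
  ]
}}

```text
time: 8.75
tool_pos: [0.5066, 0.0064, 0.2352]
tool_rot: [3.139, -0.0, 1.446]
contact_force: [-3.6, 4.3, 16.8]
opening: 0.0006
grip_force: 8.0
```

Call:
{"name": "arm_command", "arguments": {
  "moves": [
    [[0, 0, 0.0003], [0, 0, 0], 0.0],
    [[0, 0, 0.0006], [0, 0, 0], 0.0],
    [[0, 0, 0.0008], [0, 0, 0], 0.0],
    [[0, 0, 0.0008], [0, 0, 0], 0.0],
    [[0, 0, 0.0008], [0, 0, 0], 0.0]
  ]
}}

```text
time: 9.25
tool_pos: [0.5066, 0.0065, 0.2351]
tool_rot: [3.139, 0.0, 1.446]
contact_force: [-5.4, 4.0, 21.3]
opening: 0.0004
grip_force: 10.4
```

The second stop is firm: 21 N with no further travel. Releasing the knob.

Call:
{"name": "arm_command", "arguments": {
  "moves": [
    [[0, 0, -0.004], [0, 0, 0], 0.0],
    [[0, 0, -0.012], [0, 0, 0], 0.0],
    [[0, 0, -0.02], [0, 0, 0], 0.0],
    [[0, 0, -0.028], [0, 0, 0], 0.0],
    [[0, 0, -0.04], [0, 0, 0], 0.0]
  ]
}}

```text
time: 9.75
tool_pos: [0.5058, 0.0059, 0.2723]
tool_rot: [-3.139, 0.001, 1.446]
contact_force: [0.7, 0.2, -0.1]
opening: 0.0005
grip_force: 0.0
```

Call:
{"name": "arm_command", "arguments": {
  "moves": [
    [[0, 0, -0.02], [0, 0, 0], 0.0],
    [[0.02, 0, -0.04], [0, 0, 0], 0.02],
    [[0.05, 0, -0.04], [0, 0, 0], 0.05],
    [[0.085, 0, -0.04], [0, 0, 0], 0.05],
    [[0.097, 0.001, -0.04], [0, 0, 0], 0.05]
  ]
}}

```text
time: 10.25
tool_pos: [0.5193, 0.1044, 0.3124]
tool_rot: [-3.141, 0.0, 1.448]
contact_force: [0.1, -0.6, -0.1]
opening: 0.0278
grip_force: 0.0
```

```bash
python3 -c "
from h import *
shift([.5205,.1022,.0455],1.4435)
t=robot.read_camera('side')[:,:,::-1]
a=cv2.resize(t[110:240,230:350],(554,600),interpolation=cv2.INTER_CUBIC);cv2.imwrite('pics/up.png',a)"
```

```text
t 10.25 pos [0.5193 0.1044 0.3124] rot [-3.1407e+00  3.0000e-04  1.4475e+00] shift [-0.0019  0.0017  0.2669]
turn [-0.0009  0.0003  0.004 ]
```

View pics/up.png

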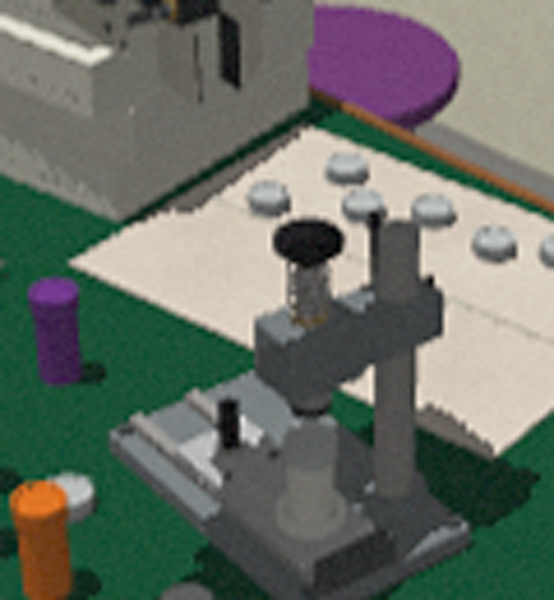

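The knob (crop (308,240)) is back at its starting height, the foot is clear of the cap and the tube is whole. Descending to the handle again.

Call:
{"name": "arm_command", "arguments": {
  "moves": [
    [[-0.001, 0.0015, 0.045], [0, 0, 0], 0.05],
    [[-0.0015, 0.0015, 0.09], [0, 0, 0], 0.05],
    [[-0.0015, 0.0015, 0.135], [0, 0, 0], 0.05],
    [[-0.0015, 0.0015, 0.175], [0, 0, 0], 0.05],
    [[-0.0015, 0.0015, 0.2], [0, 0, 0], 0.05]
  ]
}}

```text
time: 10.8
tool_pos: [0.519, 0.0993, 0.1093]
tool_rot: [-3.137, 0.002, 1.445]
contact_force: [-0.4, -0.3, -0.0]
opening: 0.0497
grip_force: 0.0
```

```bash
python3 -c "
from h import *
shift([.5205,.1022,.0455],1.4435)"
```

```text
t 10.8 pos [0.519  0.0993 0.1093] rot [-3.1368e+00  1.8000e-03  1.4455e+00] shift [0.0031 0.0015 0.0638]
turn [-0.0048  0.0018  0.002 ]
```

Call:
{"name": "arm_command", "arguments": {
  "moves": [
    [[0.002, 0.001, 0.03], [0, 0, 0], 0.05],
    [[0.002, 0.001, 0.055], [0, 0, 0], 0.05],
    [[0.002, 0.001, 0.064], [0, 0, 0], 0.05],
    [[0.002, 0.001, 0.064], [0, 0, 0], 0.01],
    [[0.002, 0.001, 0.064], [0, 0, 0], 0.01]
  ]
}}

```text
time: 11.3
tool_pos: [0.5227, 0.1023, 0.0495]
tool_rot: [3.14, -0.0, 1.446]
contact_force: [-0.4, 0.3, 0.2]
opening: 0.0382
grip_force: 0.0
```

Call:
{"name": "arm_command", "arguments": {
  "moves": [
    [[0, 0, 0], [0, 0, 0], 0.01],
    [[0, 0, 0], [0, 0, 0], 0.01],
    [[0, 0, 0], [0, 0, 0], 0.01],
    [[0, 0, 0], [0, 0, 0], 0.01],
    [[0.002, 0, 0], [0, 0, 0], 0.01]
  ]
}}

```text
time: 11.8
tool_pos: [0.5206, 0.1046, 0.0491]
tool_rot: [-3.139, 0.001, 1.446]
contact_force: [-6.8, -0.7, 6.9]
opening: 0.0134
grip_force: 15.0
```

Call:
{"name": "arm_command", "arguments": {
  "moves": [
    [[0.006, -0.0015, 0], [0, 0, 0], 0.01],
    [[0.018, -0.0015, 0], [0, 0, 0], 0.01],
    [[0.032, -0.0015, 0], [0, 0, 0], 0.01],
    [[0.046, -0.0015, 0], [0, 0, 0], 0.01],
    [[0.06, -0.0015, 0], [0, 0, 0], 0.01]
  ]
}}

```text
time: 12.3
tool_pos: [0.5288, 0.1658, 0.0491]
tool_rot: [3.14, -0.0, 1.446]
contact_force: [-0.6, -2.7, 5.3]
opening: 0.0138
grip_force: 15.0
```

Call:
{"name": "arm_command", "arguments": {
  "moves": [
    [[0.014, 0, 0], [0, 0, 0], 0.01],
    [[0.028, 0, 0], [0, 0, 0], 0.01],
    [[0.042, 0, 0], [0, 0, 0], 0.01],
    [[0.05, 0, 0], [0, 0, 0], 0.01],
    [[0.054, 0, 0], [0, 0, 0], 0.01]
  ]
}}

```text
time: 12.8
tool_pos: [0.5356, 0.2173, 0.049]
tool_rot: [3.14, 0.004, 1.448]
contact_force: [-0.4, -22.4, 10.7]
opening: 0.0137
grip_force: 15.0
```

Shuttle is at its outer stop. Next is releasing and going to the tube.

Call:
{"name": "arm_command", "arguments": {
  "moves": [
    [[-0.002, 0, 0], [0, 0, 0], 0.07],
    [[-0.002, 0, 0], [0, 0, 0], 0.07],
    [[-0.002, 0, 0], [0, 0, 0], 0.07],
    [[-0.002, 0, -0.04], [0, 0, 0], 0.07],
    [[-0.002, 0, -0.085], [0, 0, 0], 0.07]
  ]
}}

```text
time: 13.3
tool_pos: [0.5333, 0.216, 0.1325]
tool_rot: [-3.137, 0.001, 1.446]
contact_force: [0.9, 1.0, -0.1]
opening: 0.0488
grip_force: 0.0
```

Call:
{"name": "arm_command", "arguments": {
  "moves": [
    [[0, 0, -0.025], [0, 0, 0], 0.07],
    [[-0.02, 0, -0.025], [0, 0, 0], 0.07],
    [[-0.055, 0, -0.025], [0, 0, 0], 0.07],
    [[-0.09, 0, -0.025], [0, 0, 0], 0.07],
    [[-0.095, 0, -0.025], [0, 0, 0], 0.07]
  ]
}}

```text
time: 13.8
tool_pos: [0.5223, 0.1193, 0.1584]
tool_rot: [-3.141, 0.001, 1.443]
contact_force: [-0.6, 0.0, -0.3]
opening: 0.0698
grip_force: 0.0
```

Call:
{"name": "arm_command", "arguments": {
  "moves": [
    [[0, 0, 0], [0, 0, 0], 0.07],
    [[0, 0, 0], [0, 0, 0], 0.07],
    [[0, 0, 0], [0, 0, 0], 0.07],
    [[0, 0, 0], [0, 0, 0], 0.07],
    [[0, 0, 0], [0, 0, 0], 0.07]
  ]
}}

```text
time: 14.3
tool_pos: [0.5229, 0.1225, 0.1584]
tool_rot: [-3.141, -0.0, 1.447]
contact_force: [0.3, 0.7, -0.3]
opening: 0.07
grip_force: 0.0
```

```bash
python3 -c "
from h import *
shift([.522,.120,.0495],1.4435)
t=robot.read_camera('side')[:,:,::-1]; 
a=cv2.resize(t[130:250,230:350],(600,600),interpolation=cv2.INTER_CUBIC);cv2.imwrite('pics/out.png',a)"
```

```text
t 14.3 pos [0.5229 0.1225 0.1584] rot [-3.1415e+00 -2.0000e-04  1.4468e+00] shift [-0.0026 -0.0005  0.1089]
turn [-0.0001 -0.0002  0.0033]
```

View pics/out.png

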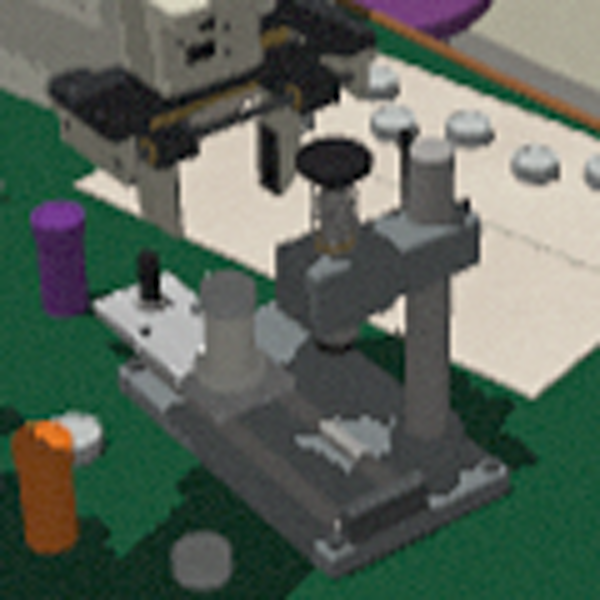

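The shuttle is out, with the tube upright in its nest (cap top at crop (229,285)). The gripper is centred above it. Descending and gripping.

Call:
{"name": "arm_command", "arguments": {
  "moves": [
    [[-0.0015, -0.0005, 0.03], [0, 0, 0], 0.07],
    [[-0.0015, -0.0005, 0.06], [0, 0, 0], 0.07],
    [[-0.0015, -0.0005, 0.09], [0, 0, 0], 0.07],
    [[-0.0015, -0.0005, 0.109], [0, 0, 0], 0.07],
    [[-0.0015, -0.0005, 0.109], [0, 0, 0], 0.07]
  ]
}}

```text
time: 14.85
tool_pos: [0.5203, 0.1203, 0.047]
tool_rot: [-3.136, 0.001, 1.446]
contact_force: [-0.2, 0.1, 0.5]
opening: 0.0701
grip_force: 0.0
```

Call:
{"name": "arm_command", "arguments": {
  "moves": [
    [[0, 0, 0], [0, 0, 0], 0.025],
    [[0, 0, 0], [0, 0, 0], 0.025],
    [[0, 0, 0], [0, 0, 0], 0.025],
    [[0, 0, 0], [0, 0, 0], 0.025],
    [[0, 0, 0], [0, 0, 0], 0.025]
  ],
  "squeeze": 10
}}

```text
time: 15.35
tool_pos: [0.5225, 0.1204, 0.0501]
tool_rot: [3.141, -0.0, 1.446]
contact_force: [-0.4, -0.2, 2.9]
opening: 0.0352
grip_force: 10.0
```

Call:
{"name": "arm_command", "arguments": {
  "moves": [
    [[0, 0, 0], [0, 0, 0], 0.025],
    [[0, 0, 0], [0, 0, 0], 0.025],
    [[0, 0, 0], [0, 0, 0], 0.025],
    [[0, 0, 0], [0, 0, 0], 0.025],
    [[0, 0, 0], [0, 0, 0], 0.025]
  ],
  "squeeze": 12
}}

```text
time: 15.85
tool_pos: [0.5225, 0.1204, 0.0501]
tool_rot: [3.141, -0.0, 1.446]
contact_force: [-1.2, -0.6, 5.8]
opening: 0.0352
grip_force: 12.0
```

Opening reads 35 mm, so the pads caught the cap's lower edge. I'll regrip squarely on the cap, 26 mm higher.

Call:
{"name": "arm_command", "arguments": {
  "moves": [
    [[0, 0, 0], [0, 0, 0], 0.06],
    [[0, 0, 0], [0, 0, 0], 0.06],
    [[0, 0, 0], [0, 0, 0], 0.06],
    [[0, 0, -0.013], [0, 0, 0], 0.06],
    [[0, 0, -0.026], [0, 0, 0], 0.06]
  ]
}}

```text
time: 16.35
tool_pos: [0.522, 0.1203, 0.0761]
tool_rot: [-3.141, 0.0, 1.446]
contact_force: [0.4, -0.3, 0.2]
opening: 0.0598
grip_force: 0.0
```

Call:
{"name": "arm_command", "arguments": {
  "moves": [
    [[0, 0, 0], [0, 0, 0], 0.06],
    [[0, 0, 0], [0, 0, 0], 0.06],
    [[0, 0, 0], [0, 0, 0], 0.025],
    [[0, 0, 0], [0, 0, 0], 0.025],
    [[0, 0, 0], [0, 0, 0], 0.025]
  ],
  "squeeze": 12
}}

```text
time: 16.85
tool_pos: [0.5219, 0.1203, 0.0751]
tool_rot: [-3.141, 0.0, 1.446]
contact_force: [-0.2, -0.3, -0.3]
opening: 0.0405
grip_force: 0.0
```

Call:
{"name": "arm_command", "arguments": {
  "moves": [
    [[0, 0, 0], [0, 0, 0], 0.025],
    [[0, 0, 0], [0, 0, 0], 0.025],
    [[0, 0, 0], [0, 0, 0], 0.025],
    [[0, 0, 0], [0, 0, 0], 0.025],
    [[0, 0, 0], [0, 0, 0], 0.025]
  ]
}}

```text
time: 17.35
tool_pos: [0.5222, 0.1203, 0.0755]
tool_rot: [-3.142, -0.0, 1.446]
contact_force: [-0.3, 0.3, -2.0]
opening: 0.0356
grip_force: 12.0
```

Call:
{"name": "arm_command", "arguments": {
  "moves": [
    [[0, 0, -0.005], [0, 0, 0], 0.025],
    [[0, 0, -0.015], [0, 0, 0], 0.025],
    [[0, 0, -0.03], [0, 0, 0], 0.025],
    [[0, 0, -0.055], [0, 0, 0], 0.025],
    [[0, 0, -0.08], [0, 0, 0], 0.025]
  ]
}}

```text
time: 17.85
tool_pos: [0.5221, 0.1204, 0.1571]
tool_rot: [3.141, -0.0, 1.446]
contact_force: [0.3, 0.7, -1.9]
opening: 0.0357
grip_force: 12.0
```

Call:
{"name": "arm_command", "arguments": {
  "moves": [
    [[0, 0, -0.025], [0, 0, 0], 0.025],
    [[0, 0, -0.055], [0, 0, 0], 0.025],
    [[0, -0.015, -0.085], [0, 0, 0], 0.025],
    [[0, -0.04, -0.11], [0, 0, 0], 0.025],
    [[0, -0.065, -0.13], [0, 0, 0], 0.025]
  ]
}}

```text
time: 18.35
tool_pos: [0.4572, 0.1284, 0.2879]
tool_rot: [3.139, -0.001, 1.445]
contact_force: [0.2, 0.6, -1.2]
opening: 0.0356
grip_force: 12.0
```

```bash
python3 -c "
from h import *
shift([.446,-.39,.0795+.05],1.4435)"
```

```text
t 18.35 pos [0.4572 0.1284 0.2879] rot [ 3.1391e+00 -7.0000e-04  1.4455e+00] shift [-0.5159  0.0533  0.1582]
turn [ 0.0025 -0.0007  0.002 ]
```

Call:
{"name": "arm_command", "arguments": {
  "moves": [
    [[-0.015, 0, 0], [0, 0, 0], 0.025],
    [[-0.045, 0, 0], [0, 0, 0], 0.025],
    [[-0.08, 0, 0], [0, 0, 0], 0.025],
    [[-0.115, 0, 0], [0, 0, 0], 0.025],
    [[-0.15, 0, 0], [0, 0, 0], 0.025]
  ]
}}

```text
time: 18.85
tool_pos: [0.4385, -0.0215, 0.2866]
tool_rot: [3.14, 0.0, 1.446]
contact_force: [0.2, -0.4, -0.2]
opening: 0.0357
grip_force: 12.0
```

Call:
{"name": "arm_command", "arguments": {
  "moves": [
    [[-0.035, 0, 0], [0, 0, 0], 0.025],
    [[-0.07, 0.005, 0], [0, 0, 0], 0.025],
    [[-0.105, 0.01, 0], [0, 0, 0], 0.025],
    [[-0.14, 0.015, 0], [0, 0, 0], 0.025],
    [[-0.175, 0.02, 0], [0, 0, 0], 0.025]
  ]
}}

```text
time: 19.35
tool_pos: [0.4367, -0.1979, 0.2866]
tool_rot: [3.14, 0.0, 1.446]
contact_force: [0.9, -0.5, -0.8]
opening: 0.0358
grip_force: 12.0
```

Call:
{"name": "arm_command", "arguments": {
  "moves": [
    [[-0.035, 0.006, 0.02], [0, 0, 0], 0.025],
    [[-0.07, 0.012, 0.045], [0, 0, 0], 0.025],
    [[-0.105, 0.018, 0.07], [0, 0, 0], 0.025],
    [[-0.14, 0.024, 0.095], [0, 0, 0], 0.025],
    [[-0.165, 0.03, 0.12], [0, 0, 0], 0.025]
  ]
}}

```text
time: 19.85
tool_pos: [0.446, -0.3663, 0.1654]
tool_rot: [3.14, 0.001, 1.445]
contact_force: [0.1, -0.3, -0.3]
opening: 0.0359
grip_force: 12.0
```

Call:
{"name": "arm_command", "arguments": {
  "moves": [
    [[-0.012, 0, 0.02], [0, 0, 0], 0.025],
    [[-0.024, 0.003, 0.035], [0, 0, 0], 0.025],
    [[-0.026, 0.003, 0.038], [0, 0, 0], 0.025],
    [[-0.026, 0.003, 0.038], [0, 0, 0], 0.025],
    [[-0.026, 0.003, 0.038], [0, 0, 0], 0.025]
  ]
}}

```text
time: 20.35
tool_pos: [0.4464, -0.3899, 0.1288]
tool_rot: [3.14, 0.001, 1.446]
contact_force: [0.4, -0.2, -0.1]
opening: 0.0354
grip_force: 12.0
```

```bash
python3 -c "
from h import *
shift([.446,-.39,.0795],1.4435)
t=robot.read_camera('side')[:,:,::-1]; 
a=cv2.resize(t[190:360,310:480],(600,600),interpolation=cv2.INTER_CUBIC);cv2.imwrite('pics/pl.png',a)"
```

```text
t 20.35 pos [ 0.4464 -0.3899  0.1288] rot [3.1403e+00 8.0000e-04 1.4462e+00] shift [-0.0001 -0.0004  0.0493]
turn [0.0013 0.0008 0.0027]
```

View pics/pl.png

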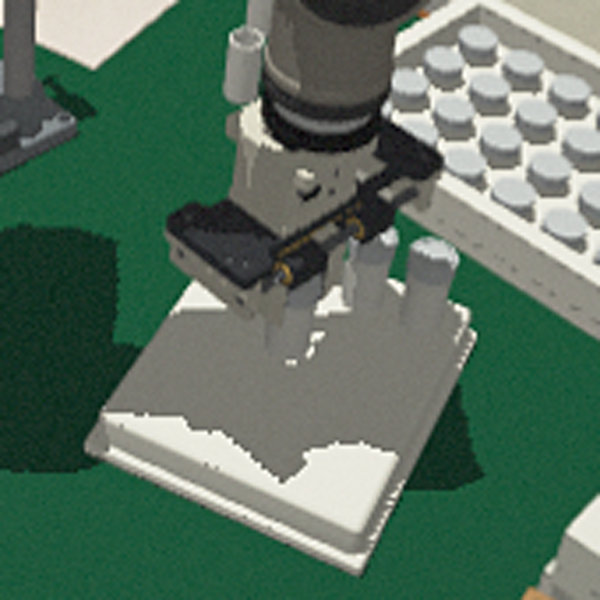

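The tube hangs upright over the middle of the tray (bottom near crop (290,355)). The finished tubes are well behind it and below the gripper body. Lowering.

Call:
{"name": "arm_command", "arguments": {
  "moves": [
    [[0, 0, 0.012], [0, 0, 0], 0.025],
    [[0, 0, 0.024], [0, 0, 0], 0.025],
    [[0, 0, 0.036], [0, 0, 0], 0.025],
    [[0, 0, 0.043], [0, 0, 0], 0.025],
    [[0, 0, 0.046], [0, 0, 0], 0.025]
  ]
}}

```text
time: 20.9
tool_pos: [0.4455, -0.3896, 0.08]
tool_rot: [-3.14, -0.002, 1.446]
contact_force: [-0.5, 0.5, -1.1]
opening: 0.0354
grip_force: 12.0
```

Call:
{"name": "arm_command", "arguments": {
  "moves": [
    [[0, 0, 0.0007], [0, 0, 0], 0.025],
    [[0, 0, 0.0014], [0, 0, 0], 0.025],
    [[0, 0, 0.0021], [0, 0, 0], 0.025],
    [[0, 0, 0.0028], [0, 0, 0], 0.025],
    [[0, 0, 0.0028], [0, 0, 0], 0.025]
  ]
}}

```text
time: 21.4
tool_pos: [0.4462, -0.3904, 0.0792]
tool_rot: [3.141, 0.001, 1.446]
contact_force: [0.5, -0.6, 1.1]
opening: 0.0354
grip_force: 12.0
```

Call:
{"name": "arm_command", "arguments": {
  "moves": [
    [[0, 0, 0.0004], [0, 0, 0], 0.025],
    [[0, 0, 0.0008], [0, 0, 0], 0.025],
    [[0, 0, 0.0008], [0, 0, 0], 0.025],
    [[0, 0, 0.0008], [0, 0, 0], 0.025],
    [[0, 0, 0.0008], [0, 0, 0], 0.025]
  ]
}}

```text
time: 21.9
tool_pos: [0.4464, -0.3905, 0.0791]
tool_rot: [3.14, 0.001, 1.446]
contact_force: [-1.0, 1.0, 7.0]
opening: 0.0353
grip_force: 12.0
```

Touched down at 7 N. Releasing slowly and rising.

Call:
{"name": "arm_command", "arguments": {
  "moves": [
    [[0, 0, -0.0005], [0, 0, 0], 0.04],
    [[0, 0, -0.0005], [0, 0, 0], 0.05],
    [[0, 0, -0.0005], [0, 0, 0], 0.06],
    [[0, 0, -0.0005], [0, 0, 0], 0.07],
    [[0, 0, -0.0005], [0, 0, 0], 0.07]
  ]
}}

```text
time: 22.4
tool_pos: [0.4459, -0.3901, 0.0782]
tool_rot: [-3.141, -0.0, 1.446]
contact_force: [0.2, 0.3, 0.5]
opening: 0.0674
grip_force: 0.0
```

Call:
{"name": "arm_command", "arguments": {
  "moves": [
    [[0, 0, -0.01], [0, 0, 0], 0.07],
    [[0, 0, -0.035], [0, 0, 0], 0.07],
    [[0, 0, -0.075], [0, 0, 0], 0.07],
    [[0, 0, -0.12], [0, 0, 0], 0.07],
    [[0, 0, -0.165], [0, 0, 0], 0.07]
  ]
}}

```text
time: 22.9
tool_pos: [0.4457, -0.3899, 0.2458]
tool_rot: [3.141, 0.0, 1.446]
contact_force: [0.5, -0.1, 1.2]
opening: 0.07
grip_force: 0.0
```

Call:
{"name": "arm_command", "arguments": {
  "moves": [
    [[0.03, 0, 0], [0, 0, 0], 0.07],
    [[0.07, 0, 0], [0, 0, 0], 0.07],
    [[0.11, 0, 0], [0, 0, 0], 0.07],
    [[0.14, 0, 0], [0, 0, 0], 0.07],
    [[0.15, 0, 0], [0, 0, 0], 0.07]
  ]
}}

```text
time: 23.4
tool_pos: [0.4649, -0.2387, 0.2445]
tool_rot: [3.141, -0.0, 1.448]
contact_force: [-0.9, -0.6, -0.6]
opening: 0.0698
grip_force: 0.0
```

```bash
python3 -c "
from h import *
t=robot.read_camera('side')[:,:,::-1]; 
a=cv2.resize(t[140:360,220:470],(660,580),interpolation=cv2.INTER_CUBIC);cv2.imwrite('pics/end.png',a)"
```

```text
(no output)
```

View pics/end.png

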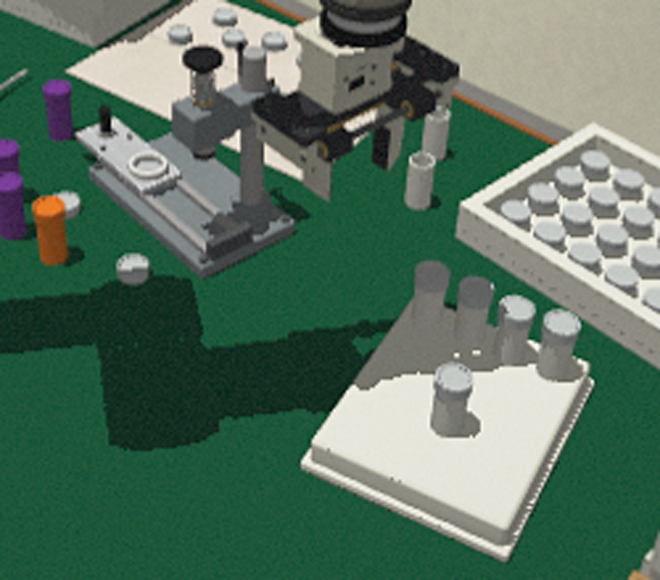

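The capped tube stands upright at crop (452,400) on the clear part of the tray. All four finished tubes are still standing, the nest is empty with the shuttle out, and the knob is up.

```bash
python3 -c "
from cell import robot
print(robot.hand_in())"
```

```text
the job is handed in; nothing more can be done
None
```

The job is handed in at about 23 s: I seated the cap with a 21 N press, drew the shuttle fully out, and stood the tube upright on a clear part of the tray, with all four finished tubes still standing.

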